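# Pre-warm agar dishes upside down

### The job

Pre-warm the agar dishes: turn every dish on the bench mat upside down, lid and base held together so that the lid never comes off, and lay it lid-down flat on the heated plate of the warmer, inside its rim, the dishes side by side and not stacked. When all of them lie there, start the warmer: twist the start switch clockwise to its stop and let it spring back. Leave the tube rack, the bottle and the mouse where they are.

Things in the scene. Friction and masses are not known exactly. Their poses are not given: they have to be found in the camera images.
- dish_a: base of a clear square dish with tan agar: 56 x 56 mm, 13 mm high to the seam, with a 49 mm square lip 4.5 mm above it, inside the lid. Base 48 to 78 g. Closed, the dish is a flush-sided box 56 x 56 x 22 mm. Origin: centre of its underside; x, y along its sides, z from its bottom towards its lid. Starts bottom down on the bench mat; three or four dishes are present
- lid_a (a joint): clear loose lid of dish_a, 56 x 56 mm, 9 mm high, 20 g, on top of the base: its height off its seat in m. 0 = seated, its walls flush with the base's; only its own weight holds it, so a dish tipped or turned over without lid and base being gripped together sheds it; from 0.0045 it is clear of the lip and off
- dish_b: base of a clear square dish with tan agar: 56 x 56 mm, 13 mm high to the seam, with a 49 mm square lip 4.5 mm above it, inside the lid. Base 48 to 78 g. Closed, the dish is a flush-sided box 56 x 56 x 22 mm. Origin: centre of its underside; x, y along its sides, z from its bottom towards its lid. Starts bottom down on the bench mat; three or four dishes are present
- lid_b (a joint): clear loose lid of dish_b, 56 x 56 mm, 9 mm high, 20 g, on top of the base: its height off its seat in m. 0 = seated, its walls flush with the base's; only its own weight holds it, so a dish tipped or turned over without lid and base being gripped together sheds it; from 0.0045 it is clear of the lip and off
- dish_c: base of a clear square dish with tan agar: 56 x 56 mm, 13 mm high to the seam, with a 49 mm square lip 4.5 mm above it, inside the lid. Base 48 to 78 g. Closed, the dish is a flush-sided box 56 x 56 x 22 mm. Origin: centre of its underside; x, y along its sides, z from its bottom towards its lid. Starts bottom down on the bench mat; three or four dishes are present
- lid_c (a joint): clear loose lid of dish_c, 56 x 56 mm, 9 mm high, 20 g, on top of the base: its height off its seat in m. 0 = seated, its walls flush with the base's; only its own weight holds it, so a dish tipped or turned over without lid and base being gripped together sheds it; from 0.0045 it is clear of the lip and off
- dish_d: base of a clear square dish with tan agar: 56 x 56 mm, 13 mm high to the seam, with a 49 mm square lip 4.5 mm above it, inside the lid. Base 48 to 78 g. Closed, the dish is a flush-sided box 56 x 56 x 22 mm. Origin: centre of its underside; x, y along its sides, z from its bottom towards its lid. Starts bottom down on the bench mat; three or four dishes are present
- lid_d (a joint): clear loose lid of dish_d, 56 x 56 mm, 9 mm high, 20 g, on top of the base: its height off its seat in m. 0 = seated, its walls flush with the base's; only its own weight holds it, so a dish tipped or turned over without lid and base being gripped together sheds it; from 0.0045 it is clear of the lip and off
- warmer: white bench plate warmer, fixed, 180 (x) x 440 (y) mm; the top of its casing and panel 48 to 50 mm high. Origin: centre of its underside on the bench. At its +y end lies the heated aluminium plate, at its -y end the grey control panel with the start switch
- hot_center (a point): centre of the heated plate's upper surface, 50 mm above the bench; axes as the warmer's. Flat area 140 (x) x 320 (y) mm inside a steel rim 5 mm wide and 3 mm high
- start_switch (a joint): the start switch: a black knob with a bar grip 42 mm long, 13 mm thick, that stands from 8 to 36 mm above the panel (panel about 50 mm above the bench), on a 42 mm round skirt. 0 = at rest, the bar along the warmer's x axis; it turns clockwise seen from above to a stop at 1.05 rad; a light return spring (0.12 N m/rad) turns it back to 0 when let go
- switch_grip (a point): on the axis of the start switch, 24 mm above the panel, in the middle of the bar grip's height; x axis along the bar
- mat: thin grey bench mat on which the dishes start, fixed, 270 x 270 mm, 2 mm thick; origin at the centre of its underside
- tube_rack: bystander: white tube rack with two blue-capped tubes, 60 x 130 mm, 108 mm high with the tubes; origin at the centre of its underside
- reagent_bottle: bystander: brown bottle, 64 mm across, 150 mm high; origin at the centre of its underside
- mouse: bystander: black computer mouse, 105 x 60 x 33 mm; origin at the centre of its underside
Not all that is in view belongs to the job. Leave any orange or red look-alike of the dish_b alone. What is shaped like the dish_d but turquoise is not meant.

How it is judged:
By the outcome, as a careful person would: the job done as asked, in the order asked, and still so for the second after the job is handed in, with the robot touching nothing.
Of dish_a, dish_b, dish_c, dish_d only 3 to 4 are there at a start; the rules pass over those that are not, and their reading is None.
At some moment in a run one of dish_a, dish_b, dish_c, dish_d may be knocked a few centimetres aside while the robot is not near it.
It also fails if it takes over 210 s, if anything falls off the work surface, if the arm or the gripper's body presses on something with over 40 N, if the wrist force passes 120 N, or if a joint passes its speed limit or range.

### The arm

A 6-joint arm with a two-finger parallel gripper is mounted at the origin on the work surface. World frame = base frame: x ahead of the robot, y to its left, z up, the work surface at z = 0. Lengths are in m, angles in rad, forces in N, time in s.
With the tool pointing down it reaches from about 0.275 to 0.875 m from the base axis. Payload 12.5 kg.
Tool frame: the origin (TCP) lies at the very end of the fingers, on their centre line; the grasp point (between the pads) lies 19 mm behind it; x points along the fingers, y is the direction in which the jaws open and shut, and the axes are right-handed (so a half turn about x gives the same grasp; the last joint's range is limited). The gripper opens to 85 mm and grips with 20 to 120 N. Pads are 22 mm wide; open, the fingers measure 114 mm over their backs; the gripper's body (76 mm by 85 mm) begins 54 mm behind the grasp point. The pads swing forward as they close: fully open they stand 13 mm farther back than shut.
Start: joints at [-1.255, 0.351, 1.652, -0, 1.139, -0.085], TCP at [0.215, -0.506, 0.209] pointing down, gripper open.
Joint ranges: [-2.75, 2.75], [-0.79, 2.1], [0.01, 2.65], [-1.57, 4.71], [0.07, 3.14], [-2.87, 2.87]. Speed limits (rad/s): [2.22, 2.22, 2.79, 3.14, 3.14, 3.14].

### API

Orientations are given as a 3x3 rotation matrix whose columns are the frame's x, y, z axes.
In Python, from bench import manip gives the robot as it stands. Calls block until the motion is done:
- manip.move_ptp(position, orientation): joint-space move of the TCP to a pose.
- manip.move_l(position, attitude=None, max_speed=0.15): straight line of the TCP; attitude=None keeps the orientation; max_speed is the mean speed in m/s.
- manip.move_j(angles): joint-space move.
- manip.set_gripper(opening, effort=None): opening from 0.0 (shut) to 1.0 (fully open); effort is the grip in N (None keeps the last); returns when the fingers have stopped.
- manip.dwell(seconds).
- manip.inverse_kinematics(position, orientation): joint angles nearest the present ones, or None.
- manip.grab_frame(name): name is "scene" or "top"; returns (picture, depth): 384x512x3 uint8, red, green, blue; 384x512 float32, m along the optical axis (not along the pixel's ray), 0 where there is no reading.
- manip.get_calibration(name): a dict with "camera_matrix" (3x3 intrinsics, pixels), "R" (3x3) and "t" (3): a world point X has camera coordinates R X + t. Camera axes: x right, y down, z forward; pixel columns grow to the right and rows downward; lengths in m; the calibration is good to about 2 mm. A picture is of the moment at which its call begins. get_calibration takes no time and is no camera call.
A pose or a line that the arm cannot do raises manip.Unreachable and nothing moves.
- manip.sign_off(): hands the job in, once; it reports no verdict.
Trained networks look in the newest picture that a camera, given by its name, has taken for a name from the list of things; names that differ only in an ending like _2 or _b are one class to them, and where a whole thing is asked for, a point or a joint stands for the part that bears it (a point fixed in the world has none). Each returns a list of dicts, best first, with "confidence" (0 to 1); they miss things now and then, are a little off and sometimes report something else, mostly with a low value. They report only what shows in the picture. A call takes as long as a camera call. They do not tell look-alikes from the thing itself.
- manip.look_for(camera, name): "at" ([x, y, z] in m, in world coordinates, good to about 4 mm: the middle of the surface that is visible of it).
Readings, each from a call of its own:
- manip.current_time(): time.
- manip.current_qpos(): joint angles.
- manip.current_joint_vel(): joint speeds.
- manip.current_joint_torque(): joint torques, N m.
- manip.current_ee_pos(): TCP position.
- manip.current_tcp_rot(): TCP orientation.
- manip.current_force(): force on the tool from outside, world axes, zero at the start.
- manip.current_ft_torque(): the same for the moment, N m.
- manip.current_grip_width(): opening from 0.0 (shut) to 1.0 (fully open).
Only numpy, scipy, OpenCV 4.12 (cv2) and the standard library are available. Lean on these libraries where they do the work, as an engineer would, in place of code of your own. Each camera call takes 0.05 s, during which the arm holds its last target.

## Working session

There is one attempt and no reset: what is moved stays moved. The work goes in short steps, each a Python script; the robot and the scene stay as the last script left them, time stands still between calls to the robot, and variables do not carry over. Pictures are saved under pics/ and viewed, and the job is handed in when it is done.

```bash
mkdir -p pics; ls
python3 - <<'E'
from bench import manip
import cv2,numpy as np
for n in ("scene","top"):
    p,d=manip.grab_frame(n); cv2.imwrite(f"pics/{n}0.png",p[:,:,::-1])
    c=manip.get_calibration(n); print(n,c)
    for o in ("dish_a","warmer","start_switch","mat","tube_rack","reagent_bottle","mouse"):
        print(o,[(np.round(x["at"],3).tolist(),round(x["confidence"],2)) for x in manip.look_for(n,o)])
print(manip.current_time(),manip.current_tcp_rot())
E
```

```text
pics
scene {'camera_matrix': array([[396.58419351,   0.        , 256.51390339],
       [  0.        , 396.58419351, 200.41903732],
       [  0.        ,   0.        ,   1.        ]]), 'R': array([[ 2.91865328e-01,  9.56459391e-01,  2.51979936e-04],
       [ 5.18796755e-01, -1.58090437e-01, -8.40153165e-01],
       [-8.03532549e-01,  2.45342305e-01, -5.42349145e-01]]), 't': array([-0.19945991, -0.20255508,  1.63450693])}
dish_a [([0.76, 0.302, 0.021], 0.97), ([0.476, 0.35, 0.024], 0.79), ([0.572, 0.18, 0.025], 0.74), ([0.578, 0.484, 0.018], 0.73), ([0.588, 0.328, 0.022], 0.65), ([0.441, 0.205, 0.024], 0.6), ([0.315, 0.211, 0.022], 0.55)]
warmer [([0.573, -0.238, 0.048], 0.77), ([0.772, -0.149, 0.06], 0.67)]
start_switch [([0.533, -0.389, 0.065], 0.44)]
mat [([0.548, 0.264, -0.003], 0.78)]
tube_rack [([0.776, -0.148, 0.06], 0.93), ([0.588, 0.33, 0.022], 0.17)]
reagent_bottle [([0.318, -0.397, 0.072], 0.63)]
mouse [([0.779, 0.098, 0.026], 0.97)]
top {'camera_matrix': array([[350.12466204,   0.        , 258.65413547],
       [  0.        , 350.12466204, 192.37359622],
       [  0.       
[... 318 characters left out ...]
, 0.022], 0.79), ([0.454, 0.35, 0.026], 0.7), ([0.568, 0.493, 0.022], 0.64), ([0.303, 0.211, 0.022], 0.59), ([0.563, 0.187, 0.023], 0.54), ([0.571, 0.329, 0.024], 0.32), ([0.515, 0.267, 0.002], 0.19)]
warmer [([0.533, -0.223, 0.049], 0.88), ([0.521, -0.389, 0.074], 0.51)]
start_switch [([0.522, -0.391, 0.073], 0.72)]
mat [([0.516, 0.268, 0.001], 0.85), ([0.471, 0.35, 0.028], 0.5)]
tube_rack [([0.751, -0.146, 0.06], 0.79)]
reagent_bottle [([0.303, -0.382, 0.103], 0.93)]
mouse [([0.754, 0.108, 0.031], 0.8), ([0.532, -0.219, 0.051], 0.53)]
0.8 [[-1.17975276e-05  3.90166551e-01 -9.20744298e-01]
 [-2.79364730e-05 -9.20744298e-01 -3.90166550e-01]
 [-1.00000000e+00  2.11193476e-05  2.17623836e-05]]
```

View pics/scene0.png

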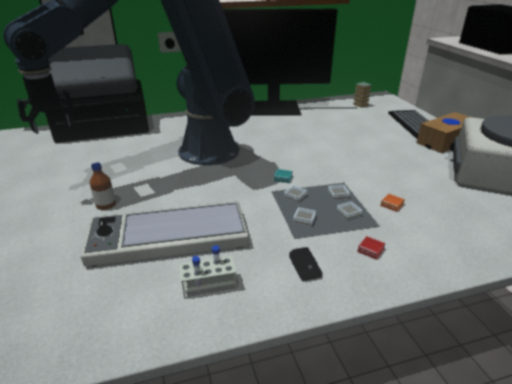

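View pics/top0.png

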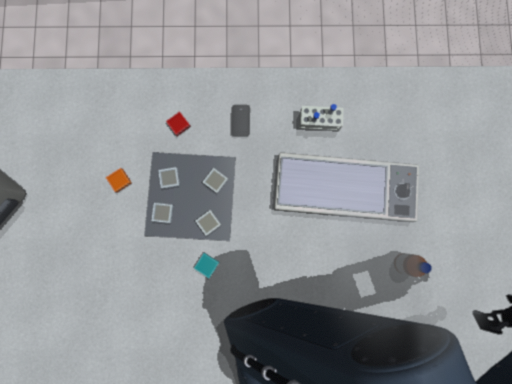

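```bash
cat > h.py <<'E'
from bench import manip
import cv2,numpy as np
def cal(n):
    c=manip.get_calibration(n); return c["camera_matrix"],np.array(c["R"]),np.array(c["t"])
def proj(n,X):
    K,R,t=cal(n); q=K@(R@np.array(X)+t); return q[:2]/q[2]
def ray(n,uv,z):
    K,R,t=cal(n); d=R.T@np.linalg.inv(K)@np.array([uv[0],uv[1],1.]); o=-R.T@t
    return o+d*(z-o[2])/d[2]
def deproj(n,uv,dep):
    K,R,t=cal(n); return R.T@(np.linalg.inv(K)@np.array([uv[0],uv[1],1.])*dep-t)
def save(n,name,box=None,s=4,pts=[]):
    p,d=manip.grab_frame(n); im=p[:,:,::-1].copy()
    if box: 
        x0,y0,x1,y1=box; im=im[y0:y1,x0:x1]
        im=cv2.resize(im,None,fx=s,fy=s,interpolation=cv2.INTER_CUBIC)
        for q in pts: cv2.circle(im,(int((q[0]-x0)*s),int((q[1]-y0)*s)),3,(0,0,255),-1)
    cv2.imwrite(f"pics/{name}.png",im); return p,d
E
python3 - <<'E'
from h import *
tcp=manip.current_ee_pos(); print(tcp)
for n in("scene","top"): print(n,proj(n,tcp))
p,d=save("top","dishes",(120,140,260,280),5)
p2,d2=save("scene","tip",(0,60,130,160),5,[proj("scene",tcp)])
p,d=save("top","tip2",(440,270,512,384),5,[proj("top",tcp)])
p,d=save("top","warm",(265,145,425,230),5,[])
for uv in ((100,100),(250,250),(330,185),(190,200),(450,150)):
    print("top",uv,deproj("top",uv,d[uv[1],uv[0]]).round(3))
for uv in ((150,300),(260,120),(190,225),(325,210),(420,280)):
    print("scene",uv,deproj("scene",uv,d2[uv[1],uv[0]]).round(3))
E
```

```text
[ 0.21459707 -0.50638953  0.20950786]
scene [ 55.30244846 139.77967228]
top [481.61498406 302.65026918]
top (100, 100) [0.838 0.569 0.001]
top (250, 250) [ 0.344  0.08  -0.004]
top (330, 185) [ 0.541 -0.168  0.052]
top (190, 200) [0.504 0.27  0.001]
top (450, 150) [ 0.658 -0.576  0.002]
scene (150, 300) [ 0.758 -0.291 -0.003]
scene (260, 120) [-0.271  0.309 -0.001]
scene (190, 225) [ 0.564 -0.159  0.055]
scene (325, 210) [0.535 0.275 0.001]
scene (420, 280) [0.894 0.37  0.001]
```

View pics/dishes.png

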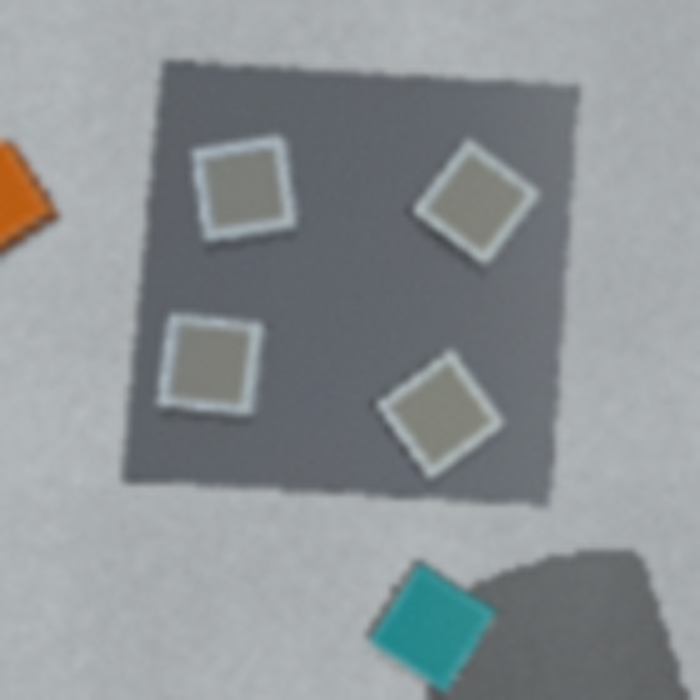

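View pics/tip.png

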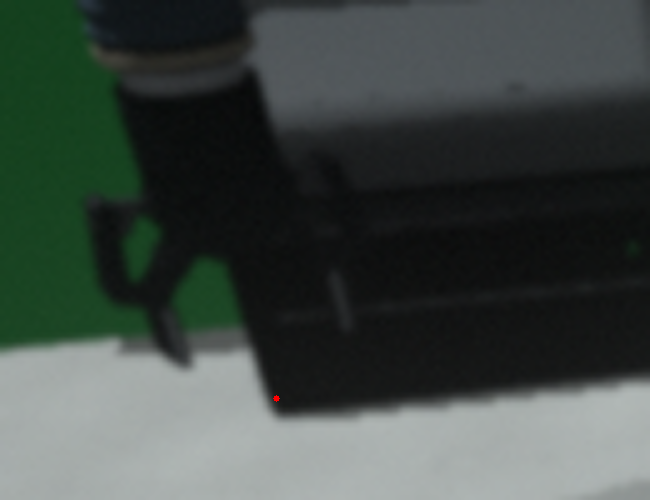

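View pics/tip2.png

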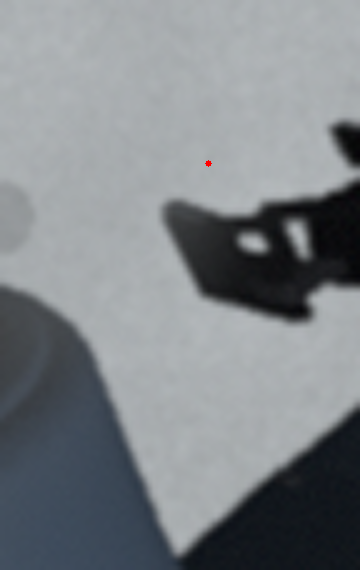

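View pics/warm.png

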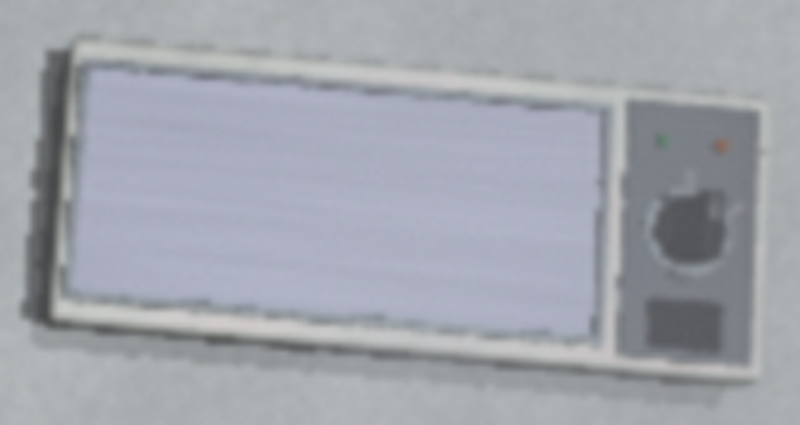

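```bash
cat >> h.py <<'E'
def rot(az,el,roll=0.):
    "tool x at azimuth az, elevation el (deg); jaw y horizontal; then roll about tool x (deg)"
    a,e,r=np.radians([az,el,roll])
    x=np.array([np.cos(e)*np.cos(a),np.cos(e)*np.sin(a),np.sin(e)])
    y=np.array([-np.sin(a),np.cos(a),0]); z=np.cross(x,y)
    return np.stack([x,np.cos(r)*y+np.sin(r)*z,-np.sin(r)*y+np.cos(r)*z],1)
E
python3 - <<'E'
from h import *
ik=manip.inverse_kinematics
S=[(0.5,0.06,.05),(0.45,.06,.05),(.55,-.1,.08),(.55,-.3,.08),(.5,.25,.03),(.5,.25,.2)]
for p in S:
  for el in(-45,-135):
    for dz in (-45,-20,0,20,45):
      az0=np.degrees(np.arctan2(p[1],p[0]))+dz
      print(p,el,dz,[None if (q:=ik(p,rot(az0,el,r))) is None else np.round(q,2).tolist() for r in(0,180)])
q=ik((.6,.0,.25),rot(0,0,0));print(q)
E
```

```text
(0.5, 0.06, 0.05) -45 -45 [[0.38, 0.55, 2.2, 4.61, 0.66, 1.01], [0.38, 0.55, 2.2, 4.61, 0.66, -2.13]]
(0.5, 0.06, 0.05) -45 -20 [[0.19, 0.51, 2.36, 3.74, 0.54, 1.35], [0.19, 0.51, 2.36, 3.74, 0.54, -1.79]]
(0.5, 0.06, 0.05) -45 0 [[-0.04, 0.5, 2.4, 2.93, 0.55, 1.64], [-0.04, 0.5, 2.4, 2.93, 0.55, -1.5]]
(0.5, 0.06, 0.05) -45 20 [[-0.24, 0.51, 2.36, 2.18, 0.6, 1.9], [-0.24, 0.51, 2.36, 2.18, 0.6, -1.25]]
(0.5, 0.06, 0.05) -45 45 [[-0.38, 0.55, 2.2, 1.45, 0.75, 2.13], [-0.38, 0.55, 2.2, 1.45, 0.75, -1.01]]
(0.5, 0.06, 0.05) -135 -45 [[-0.17, 0.85, 1.46, 0.34, 1.55, -1.21], [-0.17, 0.85, 1.46, 0.34, 1.55, 1.93]]
(0.5, 0.06, 0.05) -135 -20 [[-0.05, 0.9, 1.35, 0.13, 1.66, -1.43], [-0.05, 0.9, 1.35, 0.13, 1.66, 1.71]]
(0.5, 0.06, 0.05) -135 0 [[0.05, 0.92, 1.32, -0.05, 1.69, -1.62], [0.05, 0.92, 1.32, -0.05, 1.69, 1.52]]
(0.5, 0.06, 0.05) -135 20 [[0.15, 0.9, 1.35, -0.22, 1.65, -1.81], [0.15, 0.9, 1.35, -0.22, 1.65, 1.33]]
(0.5, 0.06, 0.05) -135 45 [[0.27, 0.85, 1.46, -0.44, 1.51, -2.02], [0.27, 0.85, 1.46, -0.44, 1.51, 1.12]]
(0.45, 0.06, 0.05) -45 -45 [[0.43, 0.52, 2.31, 4.56, 0.68, 1.12
[... 4457 characters left out ...]
46, -0.21]]
(0.5, 0.25, 0.2) -45 45 [[0.03, 0.29, 2.01, 1.07, 0.86, 2.74], [0.03, 0.29, 2.01, 1.07, 0.86, -0.4]]
(0.5, 0.25, 0.2) -135 -45 [[0.2, 0.75, 1.24, 0.37, 1.85, -1.08], [0.2, 0.75, 1.24, 0.37, 1.85, 2.06]]
(0.5, 0.25, 0.2) -135 -20 [[0.31, 0.82, 1.11, 0.15, 1.99, -1.37], [0.31, 0.82, 1.11, 0.15, 1.99, 1.77]]
(0.5, 0.25, 0.2) -135 0 [[0.4, 0.83, 1.08, -0.05, 2.02, -1.63], [0.4, 0.83, 1.08, -0.05, 2.02, 1.51]]
(0.5, 0.25, 0.2) -135 20 [[0.49, 0.82, 1.11, -0.24, 1.97, -1.89], [0.49, 0.82, 1.11, -0.24, 1.97, 1.25]]
(0.5, 0.25, 0.2) -135 45 [[0.6, 0.75, 1.24, -0.45, 1.8, -2.18], [0.6, 0.75, 1.24, -0.45, 1.8, 0.97]]
[-0.14897043  0.51073291  2.37452183  2.98766803  1.31736028  1.60967822]
```

Run:
```python
from h import *
ik=manip.inverse_kinematics
for p in [(.45,.085,.05),(.45,.085,.2),(.38,.08,.05),(.53,-.1,.08),(.53,-.36,.08),(.53,-.36,.15)]:
  for az in(90,-90):
    print(p,az,[None if (q:=ik(p,rot(az,-45,r))) is None else np.round(q,2).tolist() for r in(0,180)])
P=np.array([.45,.05,.2])
manip.move_ptp([.3,-.35,.35],rot(-90,-90)) 
manip.set_gripper(0.0,40)
manip.move_ptp(P,rot(-90,-45,0))
print(manip.current_ee_pos(),manip.current_qpos().round(2),manip.current_time(),manip.current_force())
for n in("scene","top"):
    u=proj(n,P);print(n,u); x,y=u.astype(int)
    save(n,"cal_"+n,(x-50,y-50,x+50,y+50),6,[u])
```

```text
(0.45, 0.085, 0.05) 90 [[-0.36, 0.62, 2.01, 0.87, 1.05, 2.13], [-0.36, 0.62, 2.01, 0.87, 1.05, -1.01]]
(0.45, 0.085, 0.05) -90 [[0.48, 0.69, 1.83, -0.75, 1.17, 0.98], [0.48, 0.69, 1.83, -0.75, 1.17, -2.16]]
(0.45, 0.085, 0.2) 90 [[-0.36, 0.33, 1.95, 0.76, 1.29, 2.4], [-0.36, 0.33, 1.95, 0.76, 1.29, -0.74]]
(0.45, 0.085, 0.2) -90 [[0.48, 0.44, 1.78, -0.69, 1.4, 0.77], [0.48, 0.44, 1.78, -0.69, 1.4, -2.37]]
(0.38, 0.08, 0.05) 90 [[-0.43, 0.56, 2.17, 0.86, 1.01, 2.01], [-0.43, 0.56, 2.17, 0.86, 1.01, -1.13]]
(0.38, 0.08, 0.05) -90 [[0.54, 0.63, 1.99, -0.74, 1.13, 1.08], [0.54, 0.63, 1.99, -0.74, 1.13, -2.07]]
(0.53, -0.1, 0.08) 90 [[-0.6, 0.73, 1.62, 0.64, 1.35, 2.22], [-0.6, 0.73, 1.62, 0.64, 1.35, -0.93]]
(0.53, -0.1, 0.08) -90 [[0.11, 0.65, 1.81, -0.95, 1.05, 0.76], [0.11, 0.65, 1.81, -0.95, 1.05, -2.38]]
(0.53, -0.36, 0.08) 90 [[-0.88, 0.99, 1.08, 0.48, 1.71, 2.18], [-0.88, 0.99, 1.08, 0.48, 1.71, -0.97]]
(0.53, -0.36, 0.08) -90 [[-0.37, 0.66, 1.78, -1.19, 0.79, 0.56], [-0.37, 0.66, 1.78, -1.19, 0.79, -2.59]]
(0.53, -0.36, 0.15) 90 [[-0.88, 0.91, 1.06, 0.48, 1.8, 2.22], [-0.88, 0.91, 1.06, 0.48, 1.8, -0.92]]
(0.53, -0.36, 0.15) -90 [[-0.37, 0.54, 1.76, -1.08, 0.84, 0.39], [-0.37, 0.54, 1.76, -1.08, 0.84, -2.76]]
[0.45021868 0.04942164 0.20024722] [ 0.42  0.41  1.82 -0.72  1.36  0.75] 4.4333 [-0.48844037 -0.99672985 -0.36236006]
scene [249.69007388 151.53948808]
top [260.07131366 212.3084834 ]
```

View pics/cal_scene.png

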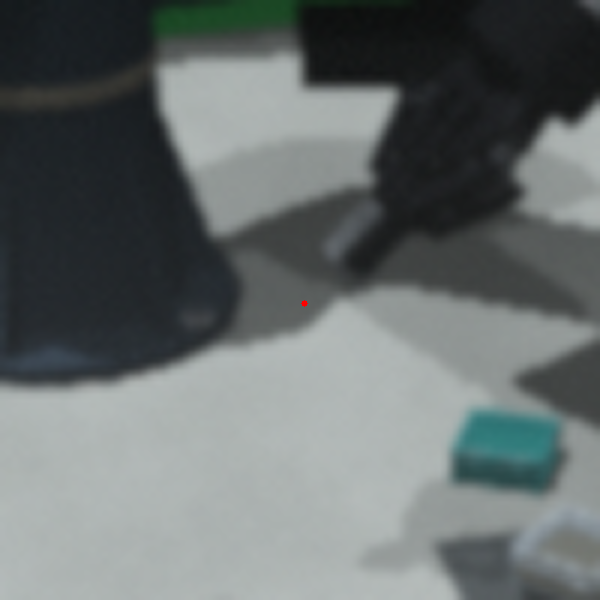

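View pics/cal_top.png

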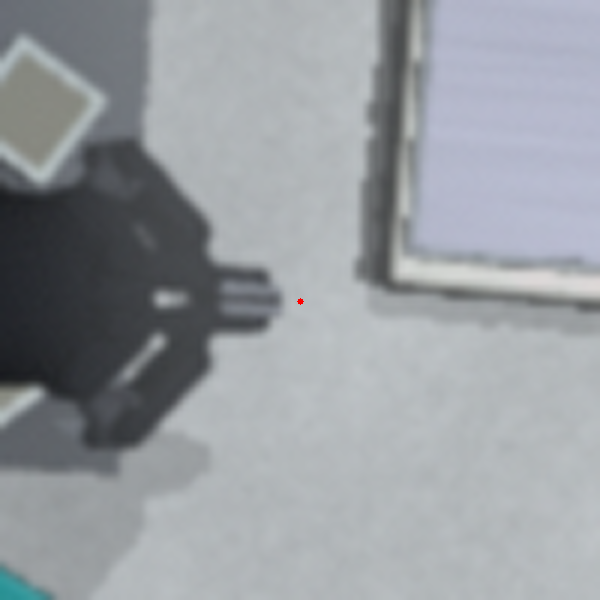

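Run:
```python
from h import *
print(manip.current_grip_width(),manip.current_ee_pos())
from scipy.optimize import least_squares
s=np.array([249-50+340/6,151-50+262/6]); t=np.array([260-50+278/6,212-50+300/6])
f=lambda X:np.r_[proj("scene",X)-s,proj("top",X)-t]
r=least_squares(f,[.45,.05,.2]);print(r.x,r.fun)
p,d=manip.grab_frame("top");p2,d2=manip.grab_frame("scene")
for du in range(-8,6): 
    u=(int(t[0])+du,int(t[1])); print(u,deproj("top",u,d[u[1],u[0]]).round(3), end=' ')
print()
for k in range(-8,3):
    u=(int(s[0]-k),int(s[1]+k)); print(u,deproj("scene",u,d2[u[1],u[0]]).round(3),end=' ')
# static cross-check: mat corners, both cams
```

```text
0.00010470425366814974 [0.45020868 0.04927279 0.20027957]
[0.45063193 0.06333374 0.22062275] [-1.63226375  0.0347232  -1.36342463 -0.37842712]
(248, 212) [0.448 0.081 0.247] (249, 212) [0.448 0.078 0.245] (250, 212) [0.448 0.076 0.242] (251, 212) [0.448 0.073 0.242] (252, 212) [0.449 0.071 0.238] (253, 212) [0.449 0.068 0.234] (254, 212) [0.449 0.066 0.234] (255, 212) [0.449 0.063 0.228] (256, 212) [0.449 0.061 0.226] (257, 212) [0.463 0.057 0.002] (258, 212) [0.463 0.053 0.003] (259, 212) [0.463 0.05  0.003] (260, 212) [0.463 0.047 0.002] (261, 212) [0.463 0.044 0.001] 
(263, 136) [0.457 0.089 0.248] (262, 137) [0.461 0.084 0.247] (261, 138) [0.46  0.082 0.243] (260, 139) [0.459 0.079 0.24 ] (259, 140) [0.459 0.076 0.238] (258, 141) [0.459 0.073 0.235] (257, 142) [0.459 0.07  0.232] (256, 143) [0.458 0.067 0.229] (255, 144) [0.456 0.065 0.225] (254, 145) [0.46  0.06  0.224] (253, 146) [0.011 0.19  0.003]
```

Run:
```python
from h import *
R=rot(-90,-90,0)
manip.move_ptp([.40,.06,.06],R)
manip.dwell(.3); f0=manip.current_force(); print(f0, manip.current_time())
u=proj("scene",[.40,.06,.06]);x,y=u.astype(int);save("scene","touch",(x-40,y-50,x+40,y+30),6,[u])
z=.06
while z>-.02:
    z-=.004; manip.move_l([.40,.06,z],None,.06)
    f=manip.current_force()-f0
    print(round(z,4),manip.current_ee_pos()[2].round(4),f.round(2))
    if abs(f[2])>3: break
u=proj("scene",[.40,.06,z]);x,y=u.astype(int);save("scene","touch2",(x-40,y-50,x+40,y+30),6,[u])
manip.move_l([.40,.06,.06]); print(manip.current_time())
```

```text
[-0.52711883 -0.12306107 -0.14286494] 5.6583
0.056 0.0557 [ 0.39 -0.09  0.88]
0.052 0.0518 [-0.45  0.69 -0.34]
0.048 0.0478 [-0.31  0.74 -0.14]
0.044 0.0438 [-0.03  0.24  0.31]
0.04 0.0398 [0.38 0.55 0.09]
0.036 0.0358 [ 0.76 -0.07  0.79]
0.032 0.0318 [ 1.14 -0.49  0.52]
0.028 0.0278 [0.4  0.71 0.2 ]
0.024 0.0238 [ 0.8  -0.62 -0.29]
0.02 0.0198 [1.12 0.54 1.33]
0.016 0.0158 [0.7  0.39 0.78]
0.012 0.0118 [ 0.81 -0.05  0.93]
0.008 0.0078 [ 0.62 -0.2  -0.04]
0.004 0.0038 [ 0.63  0.1  -0.01]
-0.0 -0.0002 [ 0.57 -0.    0.11]
-0.004 -0.0042 [-0.23 -1.09  0.26]
-0.008 -0.0082 [ 0.3  -0.16 -0.14]
-0.012 -0.0122 [0.93 1.06 0.23]
-0.016 -0.0162 [-0.23 -0.5   0.16]
-0.02 -0.0202 [0.38 0.08 1.14]
11.4417
```

View pics/touch2.png

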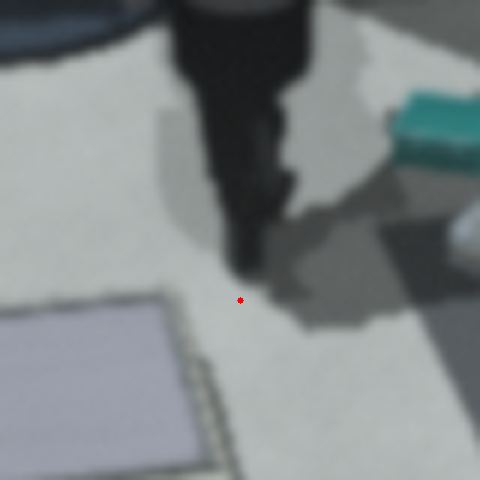

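Run:
```python
from h import *
manip.move_l([.40,.06,-.018],None,.2); manip.dwell(.2); f0=manip.current_force()
z=-.018
while z>-.04:
    z-=.0015; manip.move_l([.40,.06,z],None,.06)
    f=manip.current_force()-f0
    print(round(z,4),manip.current_ee_pos()[2].round(4),f.round(2))
    if abs(f[2])>4: break
manip.move_l([.40,.06,.06],None,.2); print(manip.current_time())
```

```text
-0.0195 -0.0194 [ 0.41  1.45 -1.15]
-0.021 -0.0211 [ 0.33  1.89 -1.96]
-0.0225 -0.0218 [-3.96  0.4  18.48]
13.4917
```

```bash
cat >> h.py <<'E'
def dishes(p):
    "fit dishes on the mat in the top picture -> list of (x,y,yawdeg mod 90,size)"
    s=6; im=cv2.resize(p,None,fx=s,fy=s,interpolation=cv2.INTER_CUBIC).astype(int)
    v=im.mean(2); hsv=cv2.cvtColor(im.clip(0,255).astype(np.uint8),cv2.COLOR_RGB2HSV)
    warm=(im[:,:,0]-im[:,:,2])
    out=[]
    K=np.zeros(v.shape,np.uint8)
    # agar: tan & mid-bright inside mat
    m=((warm>5)&(v>90)&(v<175)).astype(np.uint8)
    m=cv2.morphologyEx(m,cv2.MORPH_OPEN,np.ones((9,9)))
    cs,_=cv2.findContours(m,cv2.RETR_EXTERNAL,cv2.CHAIN_APPROX_NONE)
    for c in cs:
        a=cv2.contourArea(c)/s/s
        if not 60<a<400: continue
        (cx,cy),_,_=cv2.minAreaRect(c)
        q=(c.reshape(-1,2)+.5)/s-.5
        W=np.array([ray("top",u,.02)[:2] for u in q]).astype(np.float32)
        (x,y),(w,h),ang=cv2.minAreaRect(W*1000)
        out.append((x/1000,y/1000,ang%90,w,h,np.round([cx/s,cy/s],1).tolist()))
    return out
E
python3 - <<'E'
from h import *
manip.move_ptp([.35,-.3,.3],rot(-90,-90,0))
p,d=manip.grab_frame("top"); p2,_=manip.grab_frame("scene")
print(p[178,169],p[213,162],p[200,190],p[178,160])
L=dishes(p)
im=p[:,:,::-1].copy(); im2=p2[:,:,::-1].copy()
S=5; im=cv2.resize(im[140:270,110:270],None,fx=S,fy=S,interpolation=cv2.INTER_CUBIC)
im2=cv2.resize(im2[165:245,260:410],None,fx=S,fy=S,interpolation=cv2.INTER_CUBIC)
for o in L:
    print(np.round(o[:5],3),o[5])
    x,y,a=o[:3];a=np.radians(a)
    for z in(.024,):
        C=np.array([[x+28*.001*(i*np.cos(a)-j*np.sin(a)),y+.028*(i*np.sin(a)+j*np.cos(a)),z] for i,j in((1,1),(1,-1),(-1,-1),(-1,1))])
        cv2.polylines(im,[np.int32([(proj("top",c)-[110,140]+.5)*S for c in C])],True,(0,0,255),1)
        cv2.polylines(im2,[np.int32([(proj("scene",c)-[260,165]+.5)*S for c in C])],True,(0,0,255),1)
cv2.imwrite("pics/fit_top.png",im);cv2.imwrite("pics/fit_scene.png",im2);print(manip.current_time())
E
```

```text
[122 124 119] [122 123 118] [ 96 101 107] [151 161 169]
[ 0.432  0.21  34.978 39.734 39.359] [208.3, 222.9]
[ 0.571  0.494 33.606 63.702 66.634] [118.2, 179.5]
15.1917
```

View pics/fit_top.png

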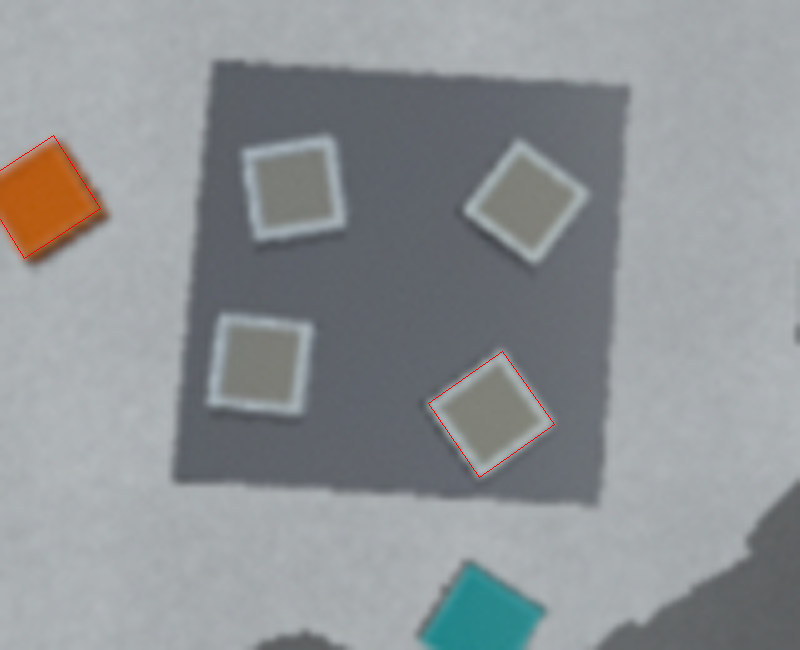

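View pics/fit_scene.png

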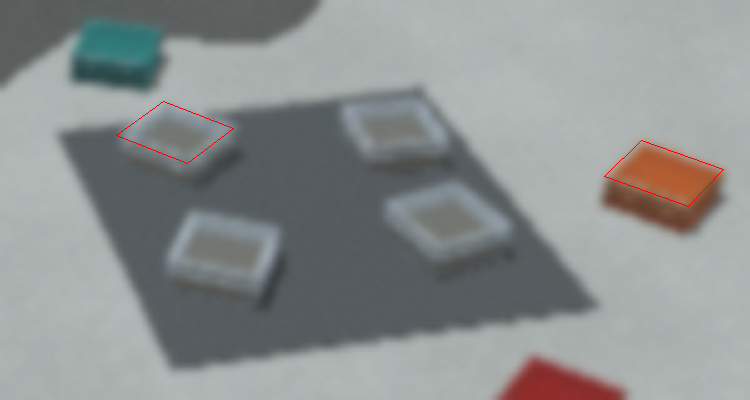

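```bash
cat >> h.py <<'E'
def dishes(p,s=6):
    im=cv2.resize(p,None,fx=s,fy=s,interpolation=cv2.INTER_CUBIC).astype(int); v=im.mean(2)
    poly=np.int32([(np.array(c)-[110,140])/1 for c in []]) if 0 else np.int32(np.array([[213,62],[628,87],[598,504],[173,482]])/5*s+np.array([110,140])*s)
    M=np.zeros(v.shape,np.uint8); cv2.fillPoly(M,[poly],1); M=cv2.erode(M,np.ones((7,7)))
    sat=im.max(2)-im.min(2)
    m=((v>113)&(M>0)&(sat<60)).astype(np.uint8)
    m=cv2.morphologyEx(m,cv2.MORPH_OPEN,np.ones((7,7)))
    cs,_=cv2.findContours(m,cv2.RETR_EXTERNAL,cv2.CHAIN_APPROX_NONE); out=[]
    for c in cs:
        a=cv2.contourArea(c)/s/s
        if not 200<a<700: continue
        q=(cv2.convexHull(c).reshape(-1,2)+.5)/s-.5
        W=np.array([ray("top",u,.022)[:2] for u in q]).astype(np.float32)
        (x,y),(w,h),ang=cv2.minAreaRect(W*1000)
        out.append((x/1000,y/1000,ang%90,w,h,np.round(q.mean(0),1).tolist()))
    return out
def find_plate(p,s=6):
    im=cv2.resize(p,None,fx=s,fy=s,interpolation=cv2.INTER_CUBIC).astype(int)
    m=((im[:,:,2]-im[:,:,0]>12)&(im.mean(2)>130)).astype(np.uint8)
    m[:, :265*s]=0; m[:150*s]=0; m[225*s:]=0
    m=cv2.morphologyEx(m,cv2.MORPH_OPEN,np.ones((13,13)))
    cs,_=cv2.findContours(m,cv2.RETR_EXTERNAL,cv2.CHAIN_APPROX_NONE); c=max(cs,key=cv2.contourArea)
    q=(c.reshape(-1,2)+.5)/s-.5
    W=np.array([ray("top",u,.050)[:2] for u in q]).astype(np.float32)
    return cv2.minAreaRect(W*1000), q.mean(0)
E
python3 - <<'E'
from h import *
p,d=manip.grab_frame("top"); p2,_=manip.grab_frame("scene")
L=dishes(p)
im=p[:,:,::-1].copy(); im2=p2[:,:,::-1].copy()
S=5; im=cv2.resize(im[140:270,110:270],None,fx=S,fy=S,interpolation=cv2.INTER_CUBIC)
for o in L:
    print(np.round(o[:5],3),o[5])
    x,y,a=o[:3];a=np.radians(a)
    C=np.array([[x+28*.001*(i*np.cos(a)-j*np.sin(a)),y+.028*(i*np.sin(a)+j*np.cos(a)),.024] for i,j in((1,1),(1,-1),(-1,-1),(-1,1))])
    cv2.polylines(im,[np.int32([(proj("top",c)-[110,140]+.5)*S for c in C])],True,(0,0,255),1)
cv2.imwrite("pics/fit_top2.png",im)
r,_=find_plate(p);print(r)
(x,y),(w,h),a=r; B=cv2.boxPoints(r)/1000
im=cv2.resize(p[140:240,265:425,::-1],None,fx=S,fy=S,interpolation=cv2.INTER_CUBIC)
cv2.polylines(im,[np.int32([(proj("top",[*c,.05])-[265,140]+.5)*S for c in B])],True,(0,0,255),1)
cv2.imwrite("pics/fit_plate.png",im)
im2=cv2.resize(im2[190:280,70:260],None,fx=4,fy=4,interpolation=cv2.INTER_CUBIC)
cv2.polylines(im2,[np.int32([(proj("scene",[*c,.05])-[70,190]+.5)*4 for c in B])],True,(0,0,255),1)
cv2.imwrite("pics/fit_plate2.png",im2)
print([ (x["at"],x["confidence"]) for x in manip.look_for("top","start_switch")])
E
```

```text
[ 0.433  0.21  35.4   63.739 63.021] [207.7, 222.3]
[ 0.465  0.353 83.612 65.004 61.575] [162.6, 211.9]
[ 0.565  0.186 52.875 66.223 63.469] [213.5, 180.5]
[ 0.576  0.335  9.09  63.583 63.639] [169.5, 177.5]
((541.7928466796875, -176.484130859375), (326.8203430175781, 146.9708709716797), 84.24592590332031)
[([0.5209, -0.3869, 0.0706], 0.66)]
```

View pics/fit_top2.png

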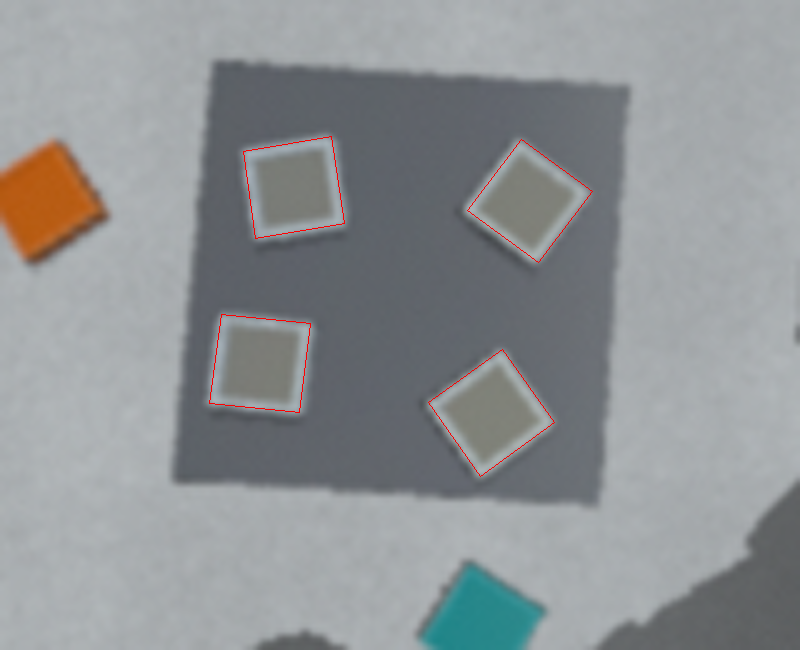

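View pics/fit_plate.png

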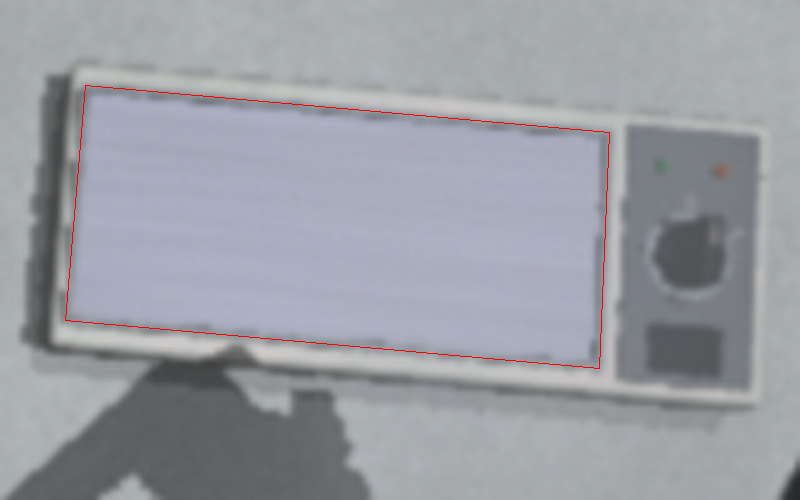

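View pics/fit_plate2.png

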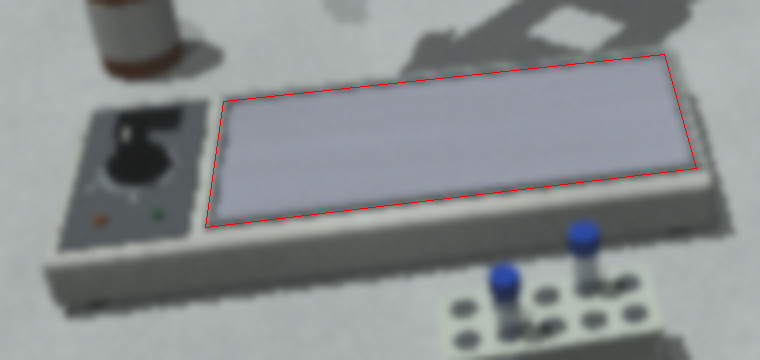

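```bash
cat >> h.py <<'E'
def guarded(pos,direction,maxd,step=.0015,thr=3.,speed=.04):
    "move from pos along direction until force change along -direction > thr; returns last pos"
    d=np.array(direction,float); p=np.array(pos,float)
    manip.dwell(.15); f0=np.mean([manip.current_force() for _ in range(3)],0)
    n=0
    while n<maxd:
        n+=step; manip.move_l(p+n*d,None,speed)
        f=manip.current_force()-f0
        if -f@d>thr: return p+n*d,f
    return p+n*d,None
E
python3 - <<'E'
from h import *
R=rot(-90,-90,0)
manip.set_gripper(.66,60)
manip.move_ptp([.40,.06,.03],R)
manip.move_l([.40,.06,-.020],None,.15)
print(manip.current_force())
print(guarded([.40,.06,-.020],[0,0,-1],.02,.002),manip.current_ee_pos(),manip.current_time())
manip.move_l([.40,.06,.03],None,.2); print(manip.current_time(),manip.current_grip_width())
E
```

```text
[-0.25944176 -0.04039474 -0.21204388]
(array([ 0.4  ,  0.06 , -0.028]), array([-1.11112252e+01, -1.51857261e-02,  5.20755568e+01])) [ 0.40024177  0.06001598 -0.02630413] 19.2083
19.65 0.658695354715826
```

```bash
cat >> h.py <<'E'
import json
TO=.026; S=np.array([.45,.085])
def tcp(T,R,to=TO): return np.asarray(T,float)+to*R[:,0]
def fw(az): return np.array([np.cos(np.radians(az)),np.sin(np.radians(az)),0])
def st(tag): print(tag,"t=%.1f w=%.3f"%(manip.current_time(),manip.current_grip_width()))
UP=np.array([0,0,1.])
def pick(x,y,az):
    R=rot(az,-45,0); T=np.array([x,y,.0145])+.008*fw(az)
    manip.set_gripper(.85,60)
    manip.move_ptp(tcp(T+.08*UP,R),R); manip.move_l(tcp(T,R),None,.15)
    manip.set_gripper(0.,60); st("gripped")
    return T
def stand(T=None):
    R0=manip.current_tcp_rot(); P=manip.current_ee_pos()
    manip.move_l(P+.10*UP,None,.25)
    R=rot(90,-45,180); T=np.array([S[0],S[1]-.001,.020])
    manip.move_ptp(tcp(T+.08*UP,R),R); manip.move_l(tcp(T+.008*UP,R),None,.15)
    e,f=guarded(tcp(T+.008*UP,R),-UP,.018,.001,2.5); 
    print("stand contact dz=%.4f"%(e[2]-tcp(T,R)[2]),f); st("stood")
    return e[2]-tcp(T,R)[2]
def show(cam,name,X,r=35,s=7):
    u=proj(cam,X).astype(int); x0=max(0,u[0]-r);y0=max(0,u[1]-r)
    save(cam,name,(x0,y0,min(512,u[0]+r),min(384,u[1]+r)),s)
E
python3 - <<'E'
from h import *
ik=manip.inverse_kinematics
for T,R in [((.433,.21,.1),rot(215.4,-45,0)),((.465,.353,.1),rot(263.6,-45,0)),((.565,.186,.1),rot(232.9,-45,0)),((.576,.335,.1),rot(189.1,-45,0)),((*S,.1),rot(90,-45,180)),((*S,.1),rot(-90,-45,180)),((.53,-.29,.1),rot(-95.7,-45,0)),((.552,-.06,.1),rot(-95.7,-45,0))]:
    print(np.round(ik(tcp(T,R),R),2))
manip.move_l([.40,.06,.2],None,.25)
pick(.433,.210,215.4)
show("scene","g1",[.433,.21,.02])
manip.move_l(manip.current_ee_pos()+.05*UP,None,.1); st("lift")
show("scene","g1b",[.433,.21,.05])
E
```

```text
[ 0.43  0.81  1.46 -0.13  1.65  1.42]
[ 0.77  0.9   1.26 -0.47  1.63  1.01]
[ 0.4   0.95  1.16 -0.37  1.74  1.12]
[0.39 1.13 0.78 0.18 2.   1.81]
[-0.32  0.55  2.02  0.87  1.08 -0.95]
[ 0.45  0.62  1.85 -0.75  1.19 -2.21]
[-0.28  0.67  1.76 -1.08  0.91  0.61]
[ 0.13  0.7   1.69 -0.85  1.15  0.76]
gripped t=23.0 w=0.639
lift t=23.7 w=0.638
```

View pics/g1b.png

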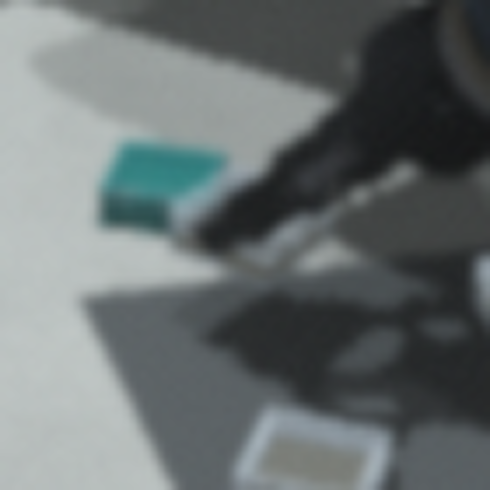

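Run:
```python
from h import *
dz=stand(); json.dump(dz,open("dz.json","w"))
show("scene","s1",[*S,.04]); show("top","s1t",[*S,.04])
```

```text
stand contact dz=0.0020 [-0.4753102  -2.517242    4.47743288]
stood t=28.6 w=0.640
```

View pics/s1.png

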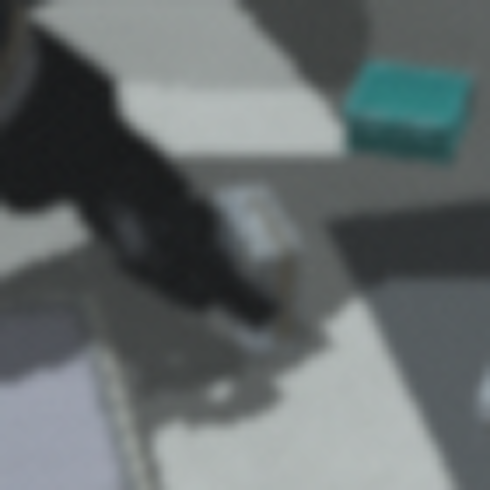

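View pics/s1t.png

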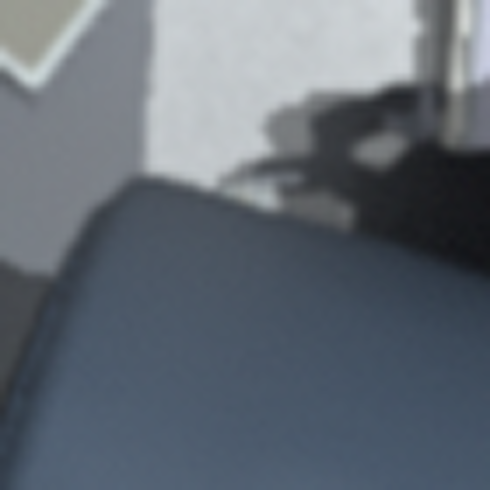

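```bash
cat >> h.py <<'E'
def release():
    manip.set_gripper(.85,60); P=manip.current_ee_pos(); R=manip.current_tcp_rot()
    manip.move_l(P-.09*R[:,0],None,.2)
E
python3 - <<'E'
from h import *
release(); st("rel")
manip.move_ptp(tcp([*S,.16],rot(-90,-45,180)),rot(-90,-45,180)); st("swung")
show("scene","r1",[*S,.04]); show("top","r1t",[*S,.04])
E
```

```text
rel t=29.7 w=0.850
swung t=31.0 w=0.850
```

View pics/r1.png

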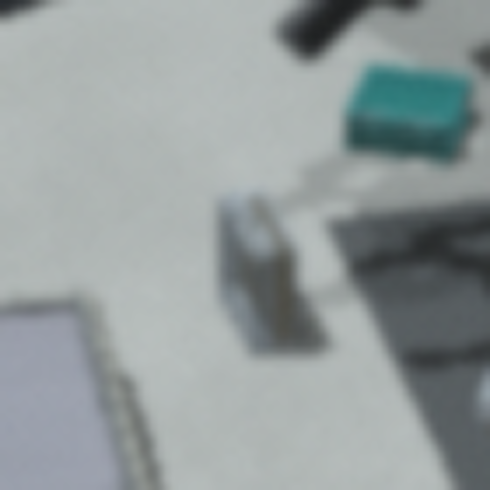

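View pics/r1t.png

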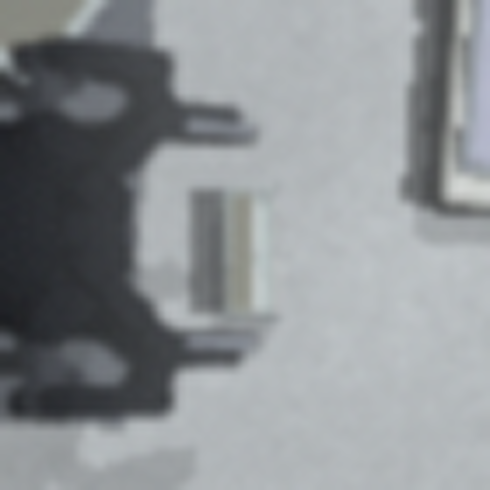

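```bash
cat >> h.py <<'E'
Pc=np.array([.542,-.1765]); WY=-5.6
uy=np.array([-np.sin(np.radians(WY)),np.cos(np.radians(WY))])
def regrasp(cy):
    R=rot(-90,-45,180); T=np.array([S[0],cy-.001,.020])
    manip.move_ptp(tcp(T+.09*UP-.04*fw(-90),R),R)
    manip.move_l(tcp(T-.06*R[:,0],R),None,.2); manip.move_l(tcp(T,R),None,.12)
    manip.set_gripper(0.,60); st("regripped")
    manip.move_l(tcp(T+.12*UP,R),None,.2)
def place(s):
    az=-90+WY; R=rot(az,-45,0); C=Pc+s*uy
    T=np.array([C[0],C[1],.060])+.008*fw(az)
    manip.move_ptp(tcp(T+.08*UP,R),R); manip.move_l(tcp(T+.010*UP,R),None,.15)
    e,f=guarded(tcp(T+.010*UP,R),-UP,.018,.001,2.5)
    print("place contact dz=%.4f"%(e[2]-tcp(T,R)[2]),f); st("placed")
E
python3 - <<'E'
from h import *
regrasp(.0855); show("scene","p0",[*S,.12]); place(-.114)
X=[*(Pc-.114*uy),.06]
show("scene","p1",X); show("top","p1t",X)
E
```

```text
regripped t=32.8 w=0.640
place contact dz=-0.0000 [-0.0215867   0.94195391  3.79247669]
placed t=39.2 w=0.641
```

View pics/p1.png

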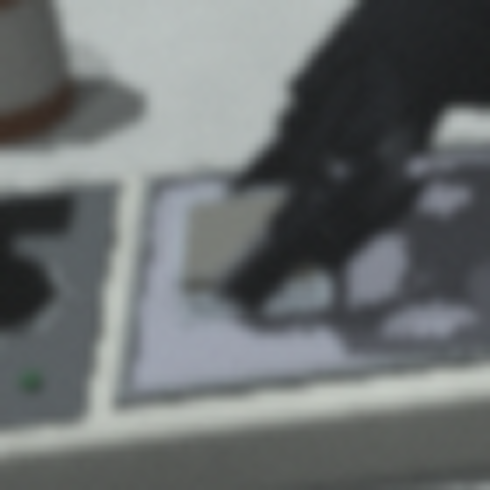

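View pics/p1t.png

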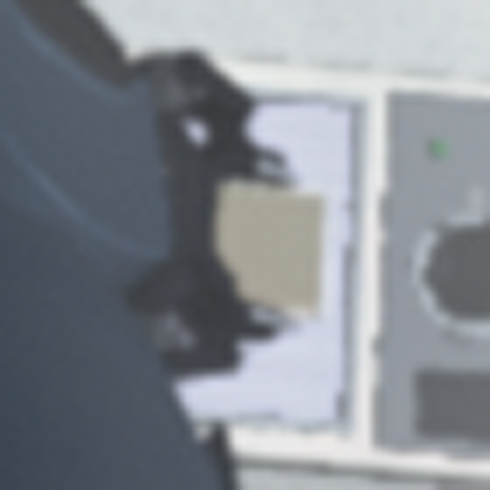

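View pics/p0.png

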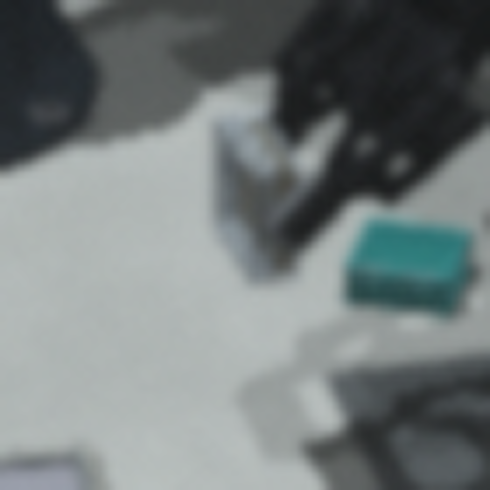

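Run:
```python
from h import *
release(); manip.move_l(manip.current_ee_pos()+.08*UP,None,.25); st("up")
p,d=save("top","full2"); 
for o in dishes(p): print(np.round(o[:5],3),o[5])
X=[*(Pc-.114*uy),.06]; show("scene","p1c",X)
```

```text
up t=40.7 w=0.848
```

View pics/p1c.png

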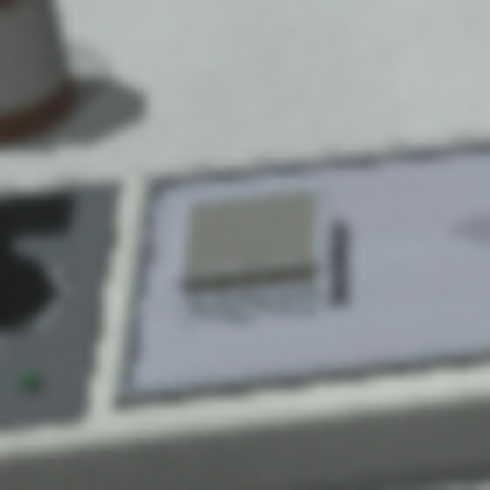

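View pics/full2.png

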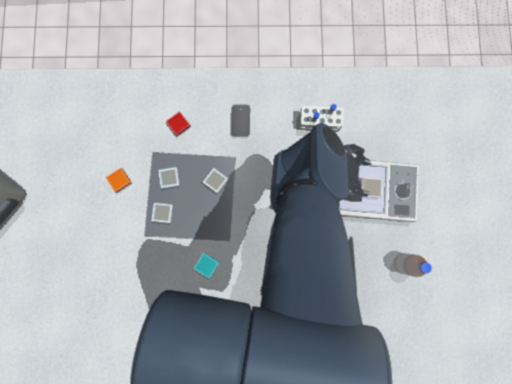

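```bash
sed -i 's/m=((v>113)&/m=((v>np.median(v[M>0])+14)\&/' h.py
python3 - <<'E'
from h import *
p,_=manip.grab_frame("top")
for o in dishes(p): print(np.round(o[:5],3),o[5])
E
```

```text
[ 0.465  0.353 83.497 65.164 61.84 ] [160.8, 212.1]
[ 0.566  0.187 52.684 64.026 62.446] [213.7, 178.8]
[ 0.576  0.334  9.034 63.79  63.869] [168.6, 176.8]
```

```bash
cat >> h.py <<'E'
def first(x,y,az,tag):
    R=rot(az,-45,0)
    manip.move_ptp(tcp([x,y,.2],R),R)
    p,_=manip.grab_frame("top"); L=dishes(p); b=min(L,key=lambda o:np.hypot(o[0]-x,o[1]-y)) if L else None
    print("recheck",b and np.round(b[:5],3))   # may be hidden by the arm
    if b and np.hypot(b[0]-x,b[1]-y)<.1 and np.hypot(b[0]-x,b[1]-y)>.008: raise SystemExit("moved?")
    pick(x,y,az); assert .6<manip.current_grip_width()<.68
    dz=stand(); assert .6<manip.current_grip_width()<.68
    show("scene",tag+"s",[*S,.04])
    if not -.007<dz<.007: raise SystemExit("dz odd")
    release(); R=rot(-90,-45,180)
    manip.move_ptp(tcp([*S,.16],R),R); show("scene",tag+"r",[*S,.04]); st("swung")
E
python3 - <<'E'
from h import *
manip.move_l(manip.current_ee_pos()+.06*UP,None,.25)
first(.5655,.1865,232.8,"b")
E
```

```text
recheck None
gripped t=44.6 w=0.635
stand contact dz=0.0000 [-2.47820096 -0.4525006   6.2236808 ]
stood t=49.7 w=0.637
swung t=52.1 w=0.850
```

View pics/br.png

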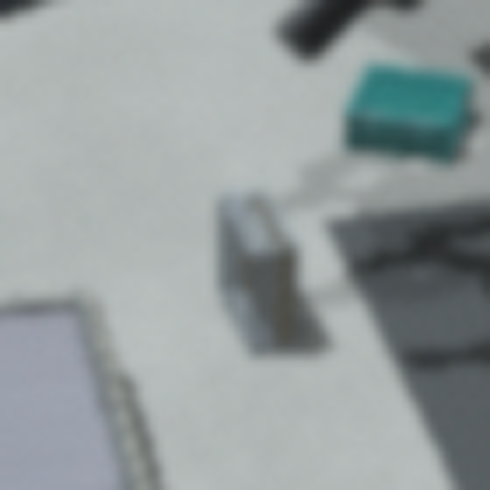

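Standing upright again with the lid on (crop centre 260,270). Place it and look.

```bash
cat >> h.py <<'E'
def second(s,tag):
    regrasp(.0855); assert .6<manip.current_grip_width()<.68
    place(s); assert .6<manip.current_grip_width()<.68
    release(); manip.move_l(manip.current_ee_pos()+.14*UP,None,.3); st("up")
    p,_=manip.grab_frame("top")
    for o in dishes(p): print(np.round(o[:5],3),o[5])
    show("scene",tag,[*(Pc+s*uy),.06])
E
python3 - <<'E'
from h import *
second(-.038,"bp")
E
```

```text
regripped t=53.8 w=0.641
place contact dz=-0.0010 [-4.00862999  4.08162006  9.96659897]
placed t=60.5 w=0.645
up t=62.0 w=0.850
[ 0.465  0.353 83.829 65.992 62.583] [161.4, 212.0]
[ 0.576  0.334  9.342 64.314 64.87 ] [168.6, 177.1]
```

View pics/bp.png

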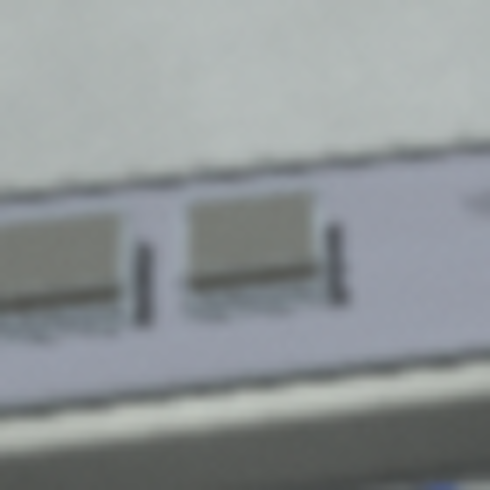

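Two dishes lie lid-down and closed. Next is the dish at top pixel (169,177).

Run:
```python
from h import *
first(.576,.3345,189.1,"c")
```

```text
recheck None
gripped t=65.6 w=0.639
stand contact dz=0.0020 [-0.57132369  0.28205755  4.33743352]
stood t=70.8 w=0.640
swung t=73.2 w=0.851
```

View pics/cr.png

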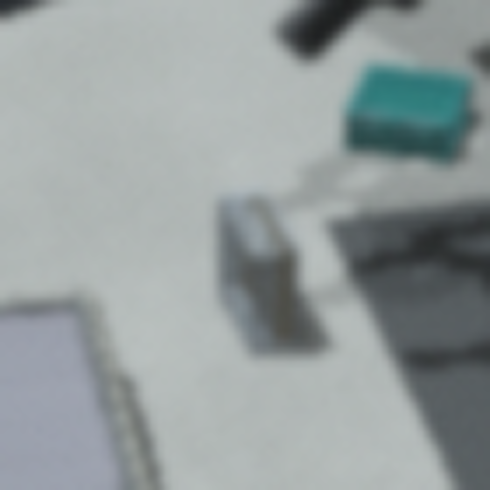

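Run:
```python
from h import *
second(.038,"cp")
```

```text
regripped t=74.9 w=0.641
place contact dz=-0.0010 [-4.36182929  3.46674497  9.74812378]
placed t=81.6 w=0.643
up t=83.2 w=0.846
```

View pics/cp.png

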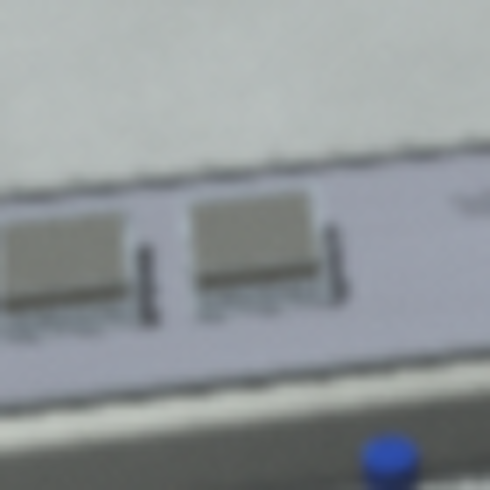

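No dish was detected on the mat this time, so I'll look again.

Run:
```python
from h import *
p,_=save("top","full3"); p2,_=save("scene","full3s")
print(dishes(p)); print([(np.round(x["at"],3).tolist(),round(x["confidence"],2)) for x in manip.look_for("scene","dish_a")])
```

```text
[]
[([0.554, -0.22, 0.069], 0.87), ([0.578, 0.486, 0.02], 0.78), ([0.316, 0.212, 0.02], 0.75), ([0.546, -0.292, 0.075], 0.74), ([0.762, 0.302, 0.021], 0.7), ([0.477, 0.348, 0.022], 0.62), ([0.567, -0.141, 0.073], 0.58)]
```

View pics/full3.png

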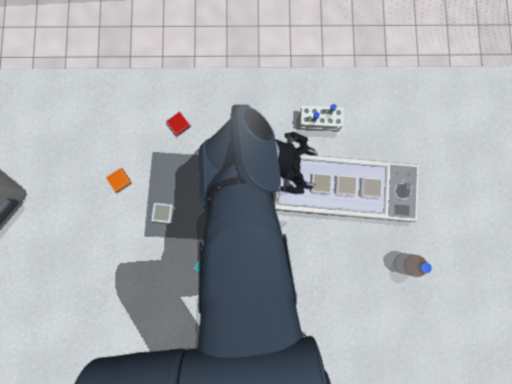

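View pics/full3s.png

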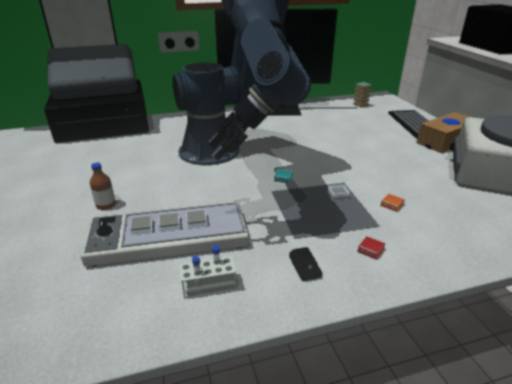

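Run:
```python
from h import *
first(.465,.353,263.6,"d")
```

```text
recheck [ 0.465  0.353 83.61  64.325 61.162]
gripped t=86.8 w=0.638
stand contact dz=0.0000 [ 0.91245664 -1.15977089  6.1177607 ]
stood t=91.8 w=0.639
swung t=94.2 w=0.848
```

View pics/dr.png

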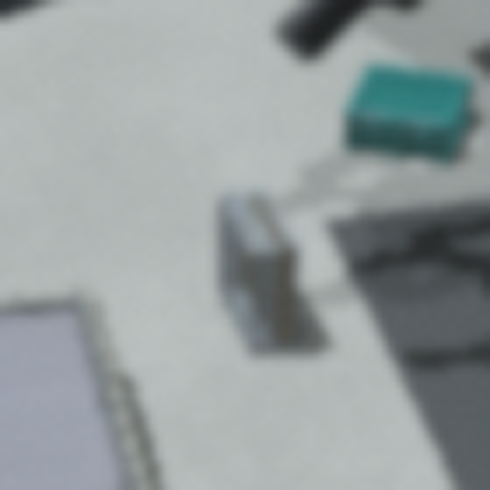

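Run:
```python
from h import *
second(.114,"dp")
R=rot(-90+WY,-90,0)
manip.move_ptp([.40,-.42,.30],R); st("side")
p,_=save("top","t4",(265,140,425,240),5); save("scene","s4",(70,180,260,290),4)
q,_=save("top","full4"); 
for n in("top","scene"): print([(np.round(x["at"],3).tolist(),round(x["confidence"],2)) for x in manip.look_for(n,"start_switch")])
```

```text
regripped t=95.9 w=0.642
place contact dz=-0.0010 [-2.66111741  2.57928135 10.39427093]
placed t=102.7 w=0.640
up t=104.2 w=0.855
[  0.494   0.382  86.014  30.058 202.627] [150.1, 213.7]
side t=106.0 w=0.849
[([0.519, -0.389, 0.074], 0.62)]
[([0.532, -0.39, 0.064], 0.77), ([0.557, -0.29, 0.049], 0.61), ([0.77, -0.149, 0.058], 0.18)]
```

View pics/t4.png

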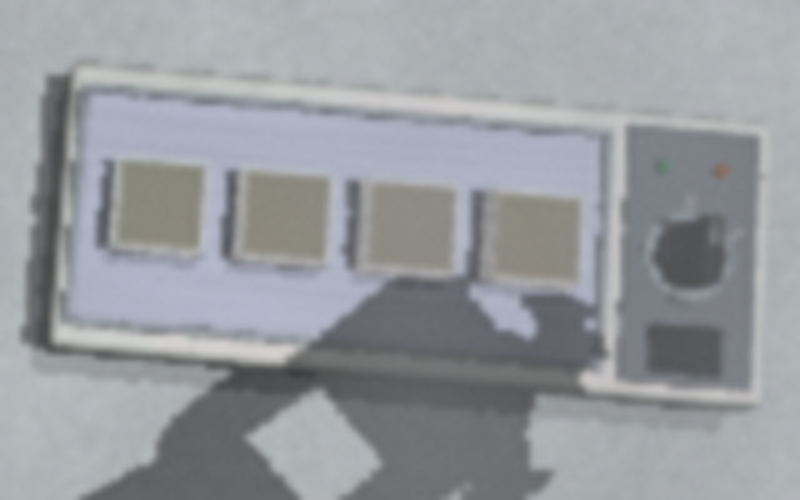

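View pics/s4.png

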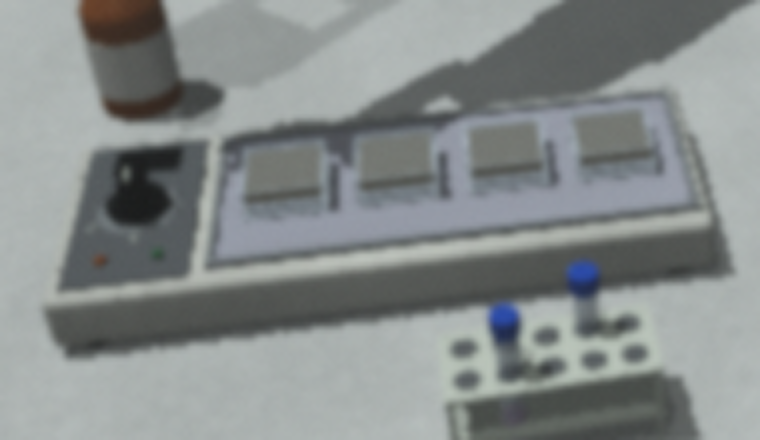

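View pics/full4.png

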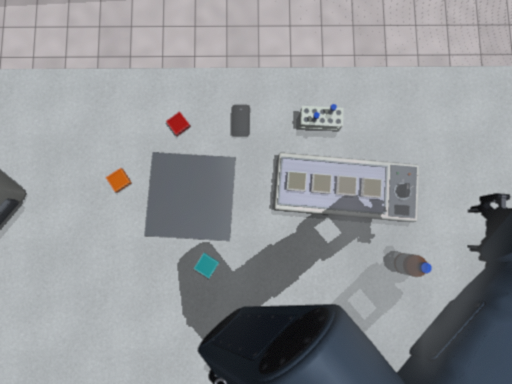

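Run:
```python
from h import *
ik=manip.inverse_kinematics
K=np.array([.521,-.389,.064]); to=.0225
for o in(0,180):
    for a in(0,-66):
        R=rot(WY+o+a,-90,0);q=ik(tcp(K,R,to),R);print(o,a,None if q is None else np.round(q,2))
o=0
R=rot(WY+o,-90,0)
if ik(tcp(K,rot(WY+o-64,-90),to),rot(WY+o-64,-90)) is None: raise SystemExit
manip.set_gripper(.5,40)
manip.move_ptp(tcp(K+.12*UP,R,to),R); 
manip.dwell(.1); f0=manip.current_force()
manip.move_l(tcp(K+.03*UP,R,to),None,.15); manip.move_l(tcp(K,R,to),None,.08)
print(manip.current_force()-f0)
show("scene","k0",K); 
manip.set_gripper(0.,40); st("grip"); print(manip.current_force()-f0, manip.current_ft_torque())
show("scene","k1",K)
```

```text
0 0 [-0.71  0.72  1.49  0.    0.93 -2.19]
0 -66 [-0.71  0.72  1.49 -0.    0.93 -1.03]
180 0 [-0.71  0.72  1.49 -0.    0.93  0.96]
180 -66 [-0.71  0.72  1.49  0.    0.93  2.11]
[-0.11455238  1.08369085 -0.61351896]
grip t=109.7 w=0.146
[-2.23469334 -3.28767794  3.48526173] [-0.60475405  0.29000483 -0.04237626]
```

View pics/k1.png

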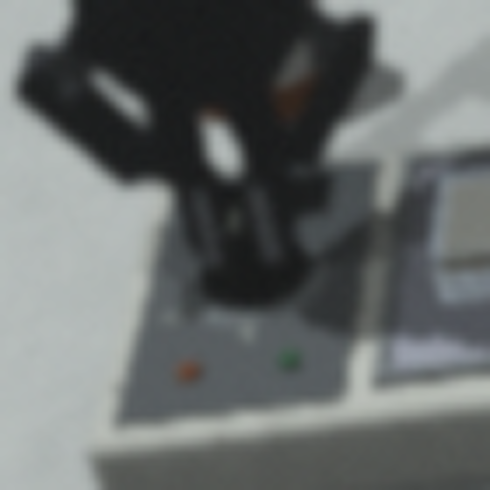

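Run:
```python
from h import *
K=np.array([.521,-.389,.064]); to=.0225
for a in (-15,-30,-45,-55,-60,-62,-64,-66):
    R=rot(WY+a,-90,0); manip.move_l(tcp(K,R,to),R,.1)
    m=manip.current_ft_torque(); print(a,manip.current_force().round(1),m.round(3),round(manip.current_grip_width(),3))
    if np.linalg.norm(manip.current_force())>40 or abs(m[2])>1.2: break
manip.dwell(.4); st("turned"); show("scene","k2",K)
```

```text
-15 [-2.3 -6.3  3.2] [-0.792  0.277  0.038] 0.14
-30 [-2.8 -5.9  3.3] [-0.92   0.314  0.079] 0.145
-45 [-2.  -6.4  4.3] [-1.045  0.396  0.074] 0.14
-55 [-2.6 -6.7  3.3] [-1.036  0.41   0.082] 0.137
-60 [-3.7 -6.6  3.2] [-1.131  0.414  0.127] 0.143
-62 [-4.5 -6.8  4.3] [-1.151  0.456  0.925] 0.144
-64 [-3.  -7.1  3.8] [-1.12   0.507  1.52 ] 0.138
turned t=112.5 w=0.142
```

View pics/k2.png

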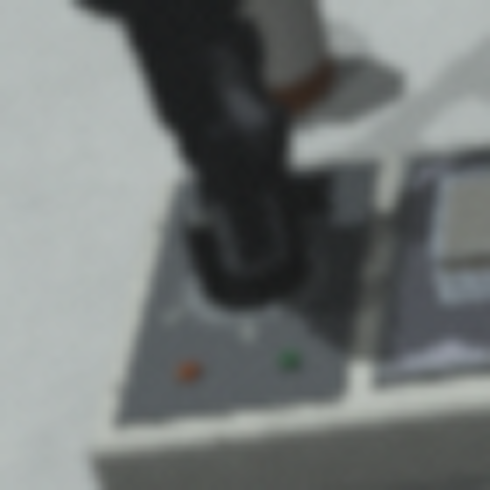

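The torque rose from 0.13 to 1.5 N·m past 60°, so the switch is at its stop. Release it and check that it springs back.

Run:
```python
from h import *
manip.set_gripper(.75,40); manip.dwell(.8)
P=manip.current_ee_pos(); manip.move_l(P+.15*UP,None,.15)
manip.move_ptp([.38,-.45,.32],rot(WY,-90,0)); manip.dwell(.3); st("clear")
save("top","t5"); save("scene","s5"); save("scene","s5c",(70,180,260,290),4);save("top","t5c",(265,140,425,240),5)
```

```text
clear t=116.5 w=0.747
```

View pics/s5c.png

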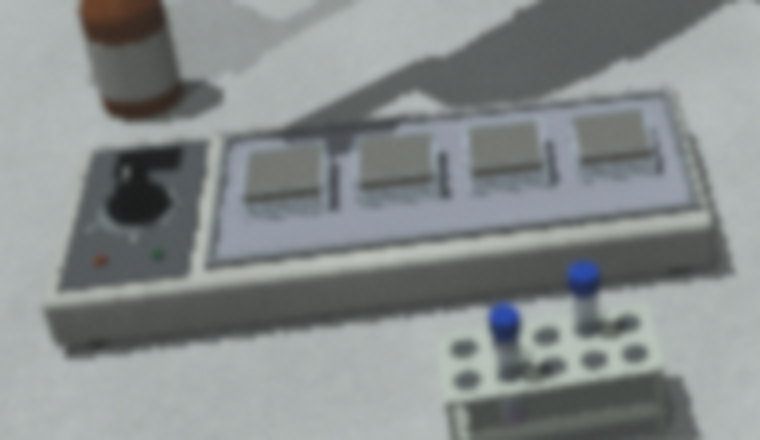

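View pics/t5c.png

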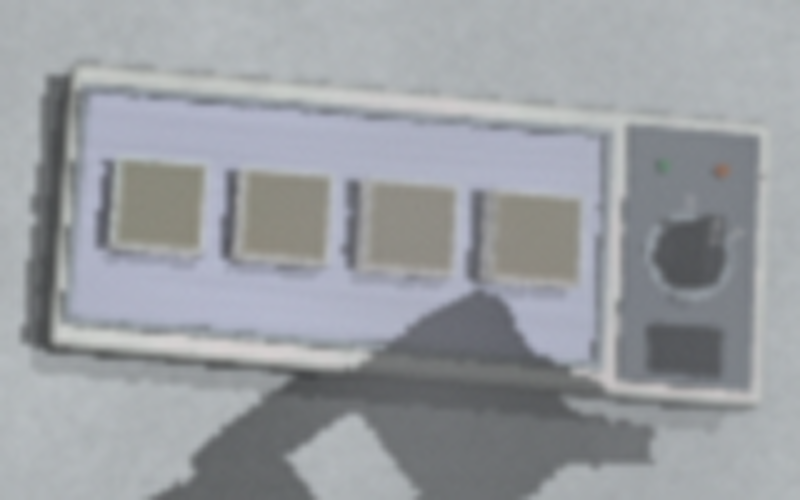

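View pics/s5.png

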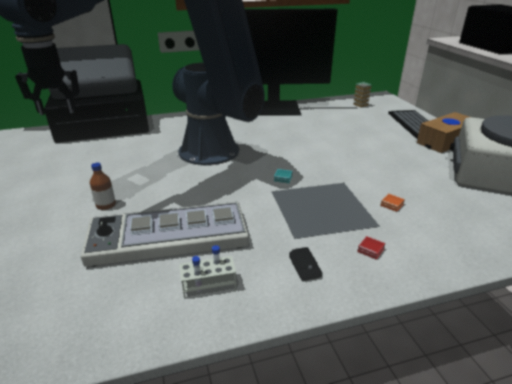

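Run:
```python
from h import *
manip.sign_off(); print(manip.current_time())
```

```text
the job is handed in; nothing more can be done
the job is handed in; nothing more can be done
```

I turned all four dishes over and laid them lid-down in one row on the heated plate. Then I started the warmer and handed the job in at about 117 s, under the 210 s limit.

**How each dish was turned:** I gripped lid and base together across the seam and rolled the dish to stand on its edge on the bench. I then regripped it from the other side and rolled it the rest of the way onto the plate. Each dish stood released on its edge for a few seconds. Pictures then showed it upright with its lid on.

**Start switch:** I turned it clockwise until the torque jumped from 0.13 to about 1.5 N·m just past 60°, then let go.

**Last checks, from the final pictures:**
- **Dishes:** four dishes lie flat inside the rim, about 20 mm apart, agar side up with the lids underneath. The mat is empty.
- **Switch:** the bar is back at rest and looks the same as before the turn.
- **Left alone:** the tube rack, bottle, mouse, and the red, orange and turquoise look-alikes all stand where they were.

**What disagreed or failed:**
- **Finger length:** the fingers really end about 22 mm (shut) to 26 mm (open to dish width) short of the reported TCP. I found this by touching the bench and corrected for it. One of those touches peaked at about 52 N on the fingertips, under the wrist limit.
- **Cameras:** the scene camera's network positions differed from the top camera's by 1–4 cm in x. I used fits to the top picture; the grasps landed within about 2 mm of them.
- **Dish re-checks:** these came back empty for two of the pickups because the arm or its shading interfered. I used the earlier positions, and those grips held as expected.

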